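Lock out the test kiln

TASK

Take the kiln out of service: first push the red-knobbed isolator lever fully over, away from the robot, then pull the orange fuse carrier straight out of the sloping panel and stand it upright on its foot, handle up, in the red tray. Leave the blue fuse carrier plugged in and do not disturb the bowls, the mug or the jar.

Things in the scene. Friction and masses are not known exactly. Their poses are not given: they have to be found in the camera images.
- desk: Kiln control desk with green side cheeks, 226 x 306 mm, 125 mm high, fixed to the bench. Origin: under it, 108 mm behind its low front edge; x points to its tall rear side, z up. Its front 150 mm slopes up from 43 to 123 mm height, the rear 70 mm is a level deck, 123 mm high, carrying the isolator.
- panel: Sloping grey panel of the desk, 170 (up the slope) x 290 mm. Origin: middle of its surface; x up the slope, y as the desk's, z out of the panel (28 degrees off vertical, leaning to the robot). Sockets at x = 20, y = -90 and -10 mm, 28 x 42 mm, 36 mm deep. Black ribs 70 (x) x 10 (y) mm, 38 mm tall, at x = 20, y = -130, -50, 30 mm: handles can be gripped only across x.
- orange_fuse: Orange pull-out fuse carrier, 140 g. Origin: under its foot; z runs to the handle. Black foot 26 (x) x 38 (y) mm, z 0-34; orange flange 36 x 50 mm, z 34-40; orange handle slab 12 (x) x 50 (y) mm, z 40-72. Starts in either socket, axes along the panel's, flange on the panel, origin 34 mm below its surface. A sprung catch holds it: some 10 to 20 N pull it out along z.
- blue_fuse: The same, but with a blue handle and flange, in the other socket. It stays plugged in.
- isolator (a joint): Isolator lever angle in rad: 0 = on, leaning 0.5 rad towards the robot (the desk's -x); 1.0 = off, leaning 0.5 rad away (+x). It stays where it is left.
- isolator_tip (a point): Centre of the lever's red ball knob, 26 mm across, on a 10 mm rod, 70 mm from its pivot. The pivot lies at desk x = 75, y = 95, z = 145 mm, its axis along the desk's y. The yellow block below is 70 x 50 mm, 25 mm high, on the deck. The knob's frame turns with the lever.
- tray_in (a point): Centre of the inner floor of the square red tray, 5 mm above the bench. Inside 140 x 140 mm, walls 5 mm thick, rim 18 mm above the bench. Fixed; axes along its sides.
- bowls: Nested stack of four unglazed bowls, 108 mm wide, about 92 mm high; origin under its centre.
- mug: Unglazed mug, 76 mm wide with a handle at its +y, 90 mm high; origin under its centre.
- glaze: White jar with blue cap, 60 mm wide, 130 mm high; origin under its centre.
There are look-alikes about, which are no part of the job. What is shaped like the orange_fuse but turquoise or yellow is not meant.

How it is judged:
By the outcome, as a careful person would: the job done as asked, in the order asked, and still so for the second after the job is handed in, with the robot touching nothing.
It also fails if it takes over 53 s, if anything falls off the work surface, if the arm or the gripper's body presses on something with over 40 N, if the wrist force passes 120 N, or if a joint passes its speed limit or range.

ROBOT

A 6-joint arm with a two-finger parallel gripper is mounted at the origin on the work surface. World frame = base frame: x ahead of the robot, y to its left, z up, the work surface at z = 0. Lengths are in m, angles in rad, forces in N, time in s.
With the tool pointing down it reaches from about 0.35 to 0.975 m from the base axis. Payload 4.9 kg.
Tool frame: the origin (TCP) lies midway between the tips of the shut fingers; the grasp point (between the pads) lies 19 mm behind it (manip.pinch_z is the z of the grasp point in the tool frame, in m); z points along the fingers, y is the direction in which the jaws open and shut (so a half turn about z gives the same grasp; the last joint's range is limited). The gripper opens to 85 mm and grips with 20 to 120 N. Pads are 22 mm wide; open, the fingers measure 114 mm over their backs; the gripper's body (76 mm by 85 mm) begins 54 mm behind the grasp point. The pads swing forward as they close: fully open they stand 13 mm farther back than shut.
Start: joints at [-1.462, 0.053, 1.613, -0, 1.476, -0.119], TCP at [0.141, -0.609, 0.231] pointing down, gripper open.
Joint ranges: [-3.01, 3.01], [-1.01, 2.22], [0.06, 2.58], [-1.02, 4.17], [0.09, 2.62], [-3.14, 3.14]. Speed limits (rad/s): [2.57, 2.57, 3.14, 3.14, 3.14, 3.14].

INTERFACE

Orientations are given as a rotation vector (axis times angle).
In Python, from bench import manip, imaging, order, spotter gives the robot as it stands.
- The arm moves only by the tool drive_tool, never from a script. Its argument "series" is one flat list of numbers, 7 for each row, row after row: the turn, a rotation vector about the tool's x, y, z in units of 8 degrees (1.0 is 8 degrees), then the shift along the tool's x, y, z in units of 40 mm (1.0 is 40 mm), then the opening in per cent of the stroke, from 0 (shut) to 100 (fully open). In form: [ax, ay, az, x, y, z, fingers, ax, ay, az, x, y, z, fingers, ...]. A call has 1 to 20 rows; each row is the pose to reach, as a shift and turn from the pose measured when the call began, along the tool's axes at that moment; what a row does not reach only later rows make up. A row lasts 1/8 s, in which the tool goes at most 62.5 mm and 10.7 degrees, less where a joint would pass 70% of its speed; a pose out of reach is approached as far as the arm can. A call with a gripper value outside its range is refused whole. The fingers move at their own pace and stop on an object; "force" is the grip in N (left out, the last holds). Time passes only in rows, so rows that repeat a pose let the fingers close. It gives the time, the measured TCP pose, the force and the opening at its end, in the units of the state.
- manip.observe(): the state, without advancing time (a new reading comes with each control period).
- imaging.read_camera(name): name is "scene" or "side" or "wrist"; returns the picture (420x560x3 uint8, red, green, blue); there is no depth.
- imaging.calibration(name): a dict with "intrinsics" (3x3 intrinsics, pixels), "extrinsics" (4x4, takes a point from camera to world coordinates). Camera axes: x right, y up, looking along -z (the intrinsics and any distortion apply to the point x, -y, -z); pixel columns grow to the right and rows downward; lengths in m; the calibration is good to about 2 mm. A picture is of the moment at which its call begins: read the wrist's pose just before it. calibration takes no time and is no camera call; for the wrist camera it gives the pose at the moment of the call.
- order.hand_in(): hands the job in, once; it reports no verdict.
Trained networks look in the newest picture that a camera, given by its name, has taken for a name from the list of things; names that differ only in an ending like _2 or _b are one class to them, and where a whole thing is asked for, a point or a joint stands for the part that bears it (a point fixed in the world has none). Each returns a list of dicts, best first, with "conf" (0 to 1); they miss things now and then, are a little off and sometimes report something else, mostly with a low value. They report only what shows in the picture. A call takes as long as a camera call. They do not tell look-alikes from the thing itself.
- spotter.search_frame(query, camera): "box" ([left, top, right, bottom] in pixels, round what is visible of it).
- spotter.tip_of(query, camera): "at" ([column, row] in pixels: a listed point, or the origin of a listed thing).
The state is a dict: "time_s": time; "q": joint angles; "joint_vel": joint speeds; "tau": joint torques, N m; "tool_pos": TCP position; "tool_rot": TCP orientation; "wrist_force": force on the tool from outside, world axes, zero at the start; "ft_torque": the same for the moment, N m; "opening": finger opening in m.
Only numpy, scipy, OpenCV 4.12 (cv2) and the standard library are available. Lean on these libraries where they do the work, as an engineer would, in place of code of your own. Each camera call takes 0.05 s, during which the arm holds its last target. There are 200 camera calls.

## Working session

There is one attempt and no reset: what is moved stays moved. The work goes in short steps, Python scripts to look and compute and a tool call to move; the robot and the scene stay as the last step left them, time stands still between calls to the robot, and variables do not carry over. Pictures are saved under pics/ and viewed, about 8 in all and at most 12, crops included, and the job is handed in when it is done.

Besides the shell and the picture viewer there is one more tool, called after "Call:" as name(argument=value, ...) on one line, values as JSON. drive_tool: Moves the arm, as the interface text tells. Its arguments: {"type":"object","properties":{"series":{"type":"array"},"force":{"type":"number"}},"required":["series"]}

```bash
mkdir -p pics; ls; python3 - <<'E'
from bench import manip, imaging, order, spotter
import cv2,numpy as np
s=manip.observe();print(s, manip.pinch_z)
for c in("scene","side"):
    im=imaging.read_camera(c);cv2.imwrite(f"pics/{c}0.png",im[:,:,::-1])
    k=imaging.calibration(c);print(c,{a:np.round(np.array(b),4).tolist() for a,b in k.items()})
    for q in("desk","orange_fuse","blue_fuse","isolator","bowls","mug","glaze","panel"):
        print(q,[(np.round(d["box"]).tolist(),round(d["conf"],2)) for d in spotter.search_frame(q,c)][:4])
    for q in("isolator_tip","tray_in","orange_fuse","blue_fuse","panel","desk"):
        print("tip",q,[(np.round(d["at"],1).tolist(),round(d["conf"],2)) for d in spotter.tip_of(q,c)][:4])
print(manip.observe()["time_s"])
E
```

```text
pics
{'time_s': 0.0, 'q': array([-1.46196907e+00,  5.33207895e-02,  1.61430597e+00,  4.14564768e-06,
        1.47599340e+00, -1.18965499e-01]), 'joint_vel': array([-0.00077408, -0.00102417,  0.00025322, -0.00135291, -0.00032868,
       -0.00053786]), 'tau': array([-5.30965135e-04, -3.93682408e+01, -3.70183682e+01, -3.72014401e-04,
        7.00846067e-03, -2.20288956e-05]), 'tool_pos': array([ 0.14109648, -0.60822261,  0.23007823]), 'tool_rot': array([-3.11922345e+00, -3.56811869e-01, -2.26114555e-05]), 'wrist_force': array([ 0.62399836,  0.2886711 , -0.7340674 ]), 'ft_torque': array([ 0.01329145, -0.00628433, -0.01708208]), 'opening': 0.08536037629721625} -0.0187
scene {'intrinsics': [[506.6239, 0.0, 277.7873], [0.0, 506.6239, 212.4231], [0.0, 0.0, 1.0]], 'extrinsics': [[0.4266, -0.7287, 0.5357, 1.2764], [0.9043, 0.3528, -0.2403, -0.2799], [-0.0139, 0.587, 0.8095, 1.0865], [0.0, 0.0, 0.0, 1.0]]}
desk [([188.0, 172.0, 348.0, 296.0], 0.58), ([241.0, 196.0, 265.0, 220.0], 0.57)]
orange_fuse [([295.0, 280.0, 327.0, 318.0], 0.89), ([245.0, 192.0, 268.0, 215.0], 0.78), ([161.0, 258.0, 190.
[... 953 characters left out ...]
8.0, 290.0], 0.55)]
orange_fuse [([203.0, 224.0, 223.0, 245.0], 0.65)]
blue_fuse [([297.0, 193.0, 304.0, 206.0], 0.48), ([227.0, 181.0, 328.0, 292.0], 0.3)]
isolator [([249.0, 196.0, 267.0, 222.0], 0.52)]
bowls [([335.0, 170.0, 369.0, 203.0], 0.73)]
mug [([170.0, 292.0, 211.0, 346.0], 0.77)]
glaze [([262.0, 162.0, 280.0, 187.0], 0.77)]
panel [([259.0, 185.0, 329.0, 277.0], 0.63), ([294.0, 193.0, 305.0, 207.0], 0.28)]
tip isolator_tip [([263.4, 205.0], 0.68)]
tip tray_in [([291.4, 367.6], 0.71)]
tip orange_fuse [([351.9, 270.0], 0.76), ([215.3, 229.7], 0.52), ([283.6, 232.5], 0.43)]
tip blue_fuse [([287.5, 216.1], 0.65)]
tip panel [([296.3, 228.1], 0.96)]
tip desk [([285.8, 248.5], 0.65)]
1.5
```

View both.

```bash
python3 -c "
import cv2,numpy as np
a=cv2.imread('pics/scene0.png')[130:360,80:445];b=cv2.imread('pics/side0.png')[150:400,160:400]
cv2.imwrite('pics/s1.png',cv2.resize(a,None,fx=2.15,fy=2.15,interpolation=2));cv2.imwrite('pics/s2.png',cv2.resize(b,None,fx=2.4,fy=2.4,interpolation=2))"
```

```text
(no output)
```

View pics/s1.png

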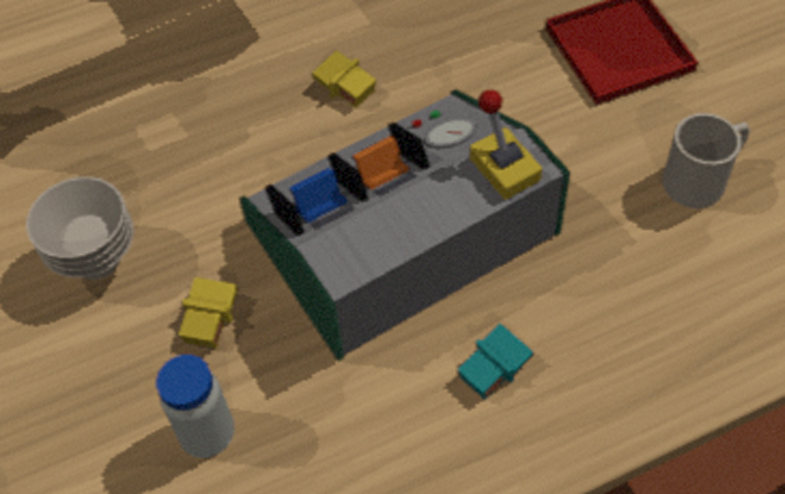

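View pics/s2.png

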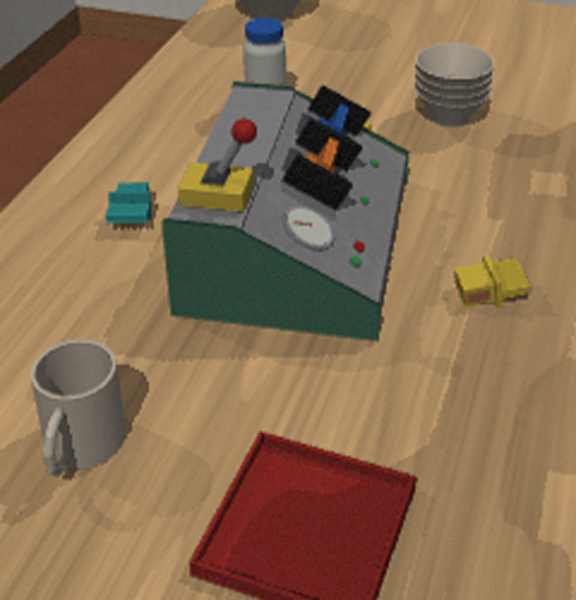

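```bash
cat > h.py <<'E'
import numpy as np,cv2
from scipy.optimize import least_squares
from scipy.spatial.transform import Rotation as R
from bench import manip, imaging, order, spotter
def proj(cal,P):
    K=np.array(cal["intrinsics"]);E=np.linalg.inv(np.array(cal["extrinsics"]))
    p=(np.atleast_2d(P)@E[:3,:3].T+E[:3,3])*[1,-1,-1]
    p=p@K.T; return p[:,:2]/p[:,2:]
def w(pose,P):
    x,y,a=pose;P=np.atleast_2d(P)
    c,s=np.cos(a),np.sin(a)
    return np.c_[x+c*P[:,0]-s*P[:,1],y+s*P[:,0]+c*P[:,1],P[:,2]]
# panel frame in desk: slope 28deg; runs x -108..42 z 43..123
th=np.arctan2(80,150); 
PX=np.array([np.cos(th),0,np.sin(th)]);PZ=np.array([-np.sin(th),0,np.cos(th)]);PO=np.array([-.033,0,.083])
def pan(x,y,z): return PO+np.array([0,y,0])+x*PX+z*PZ
def tip(a): return np.array([.075+.07*np.sin(a-.5),.095,.145+.07*np.cos(a-.5)])
def fit(obs,x0):
    f=lambda q:np.concatenate([((proj(c,w(q,P))-u)/s).ravel() for c,P,u,s in obs])
    r=least_squares(f,x0,loss="soft_l1",f_scale=1.5); return r.x,f(r.x).reshape(-1,2)
E
python3 - <<'E'
from h import *
S=imaging.calibration("scene");D=imaging.calibration("side")
s=lambda u,v:np.array([u/2.15+80,v/2.15+130]);d=lambda u,v:np.array([u/2.4+160,v/2.4+150])
o=[(S,[.118,-.153,0],s(341,355),1),(S,[.118,.153,0],s(561,235),1),(S,[.118,-.153,.125],s(342,296),1.5),(S,[.118,.153,.125],s(567,175),1.5),
(S,[-.108,-.153,.045],s(243,199),1.5),(D,[.118,.153,0],d(174,314),1),(D,[-.108,.153,0],d(378,338),1),(D,[.118,.153,.125],d(166,222),1.5),(D,[-.108,.153,.045],d(382,300),1.5),
(S,tip(0),[306.3,177.2],1),(D,tip(0),[263.4,205],1),(S,pan(0,0,0),[258.8,204.7],2),(D,pan(0,0,0),[296.3,228.1],2),
(S,tip(0),s(490,101),1),(D,tip(0),d(244,131),1)]
best=min((fit(o,[.6,-.1,a]) for a in(-.5,0,.5)),key=lambda t:abs(t[1]).sum())
print("desk",best[0],np.round(best[1],1).tolist())
t=.075
o=[(S,[0,0,.005],[368.6,150.1],1),(D,[0,0,.005],[291.4,367.6],1)]
for sx,sy,c,u in[(-1,-1,S,s(546,27)),(1,-1,S,s(600,101)),(1,1,S,s(695,65)),(1,-1,D,d(262,434)),(-1,-1,D,d(415,477)),(1,1,D,d(191,572))]:
    o.append((c,[sx*t,sy*t,.018],u,1))
b=min((fit(o,[.6,.3,a]) for a in(-.6,0,.6)),key=lambda t:abs(t[1]).sum())
print("tray",b[0],np.round(b[1],1).tolist())
np.save("desk.npy",best[0]);np.save("tray.npy",b[0])
q=best[0];print("tip",w(q,tip(0)),w(q,tip(1)),"orange grasp",w(q,pan(.02,-.01,.022)),"handle top",w(q,pan(.02,-.01,.038)))
# obstacles
def tri(a,b):
    L=[]
    for c,u in((S,a),(D,b)):
        E=np.array(c["extrinsics"]);K=np.array(c["intrinsics"]);r=np.linalg.solve(K,[*u,1])*[1,-1,-1];L.append((E[:3,3],E[:3,:3]@r))
    A=np.c_[L[0][1],-L[1][1]];x=np.linalg.lstsq(A,L[1][0]-L[0][0],rcond=None)[0];return (L[0][0]+x[0]*L[0][1]+L[1][0]+x[1]*L[1][1])/2
print("mug",tri((408,206),(190,319)),"bowls",tri((116,237),(352,187)),"jar",tri((170,321),(271,174)))
W=imaging.calibration("wrist");T=manip.observe();Rt=R.from_rotvec(T["tool_rot"]).as_matrix();E=np.array(W["extrinsics"])
print("cam in tool",Rt.T@(E[:3,3]-T["tool_pos"]),np.round(Rt.T@E[:3,:3],3).tolist(),W["intrinsics"])
E
```

```text
desk [ 0.60479633 -0.0148156   0.13970227] [[-1.0, 3.3], [-0.0, -1.3], [-4.0, 3.2], [1.2, -1.6], [-1.7, -0.2], [-1.0, 0.5], [0.6, 0.7], [-1.0, 0.0], [-0.3, 2.0], [1.4, -0.8], [-1.1, -0.4], [-0.8, 0.6], [0.9, -0.2], [-0.2, -0.5], [0.7, -0.0]]
tray [ 0.47426587  0.37043753 -0.01702498] [[-0.4, 0.2], [-2.6, 2.1], [-0.6, -4.5], [-0.1, -3.2], [2.3, -3.6], [-1.5, -1.1], [0.8, -1.5], [0.2, -2.8]]
tip [[0.63260422 0.08502934 0.20643078]] [[0.69906989 0.09437563 0.20643078]] orange grasp [[ 0.58073337 -0.02829768  0.11182353]] handle top [[ 0.57327731 -0.02934614  0.12594118]]
mug [0.7130147  0.33867067 0.04282554] bowls [ 0.4838106  -0.36105072  0.04630331] jar [ 0.76080642 -0.31243471  0.07325851]
cam in tool [ 0.07707165  0.00075089 -0.14181168] [[0.0, 0.954, 0.3], [1.0, -0.0, -0.001], [-0.001, 0.3, -0.954]] [[372.84752935   0.         277.06680357]
 [  0.         372.84752935 218.88446208]
 [  0.           0.           1.        ]]
```

```bash
cat >> h.py <<'E'
def rel(pos,Rm,q0=None):
    "numbers for a move row, from the present pose"
    s=q0 or manip.observe();R0=R.from_rotvec(s["tool_rot"]).as_matrix()
    t=R.from_matrix(R0.T@Rm).as_rotvec(degrees=True)/8; d=R0.T@(np.ravel(pos)-s["tool_pos"])/.04
    return np.round(np.r_[t,d],3).tolist()
def ori(a,tilt=0):
    "tool y along desk x, tool x along desk y, tool z down, leaned by tilt as the panel"
    X=np.array([-np.sin(a),np.cos(a),0]);h=np.array([np.cos(a),np.sin(a),0]);u=np.array([0,0,1.])
    z=h*np.sin(tilt)-u*np.cos(tilt);return np.c_[X,np.cross(z,X),z]
E
python3 - <<'E'
from h import *
q=np.load("desk.npy");print(ori(q[2]))
print(rel(w(q,[-.04,.04,.30]),ori(q[2])))
E
```

```text
[[-0.13924829  0.9902575   0.        ]
 [ 0.9902575   0.13924829  0.        ]
 [ 0.          0.         -1.        ]]
[-0.0, -0.0, -10.619, 13.737, -12.934, -1.717]
```

Call:
drive_tool(series=[0, 0, -10.6, 13.7, -12.9, -1.7, 0, 0, 0, -10.6, 13.7, -12.9, -1.7, 0, 0, 0, -10.6, 13.7, -12.9, -1.7, 0, 0, 0, -10.6, 13.7, -12.9, -1.7, 0, 0, 0, -10.6, 13.7, -12.9, -1.7, 0, 0, 0, -10.6, 13.7, -12.9, -1.7, 0, 0, 0, -10.6, 13.7, -12.9, -1.7, 0, 0, 0, -10.6, 13.7, -12.9, -1.7, 0, 0, 0, -10.6, 13.7, -12.9, -1.7, 0, 0, 0, -10.6, 13.7, -12.9, -1.7, 0, 0, 0, -10.6, 13.7, -12.9, -1.7, 0, 0, 0, -10.6, 13.7, -12.9, -1.7, 0, 0, 0, -10.6, 13.7, -12.9, -1.7, 0, 0, 0, -10.6, 13.7, -12.9, -1.7, 0, 0, 0, -10.6, 13.7, -12.9, -1.7, 0, 0, 0, -10.6, 13.7, -12.9, -1.7, 0])

```text
time_s: 3.5
tool_pos: [0.558, 0.0164, 0.2993]
tool_rot: [2.066, 2.366, -0.0]
wrist_force: [-0.4, 0.5, -0.5]
opening: -0.0
```

```bash
python3 - <<'E'
from h import *
s=manip.observe();C=imaging.calibration("wrist");im=imaging.read_camera("wrist")
np.save("Ew.npy",np.array(C["extrinsics"]))
cv2.imwrite("pics/w1.png",im[:,:,::-1]);print(s["time_s"],s["tool_pos"],s["q"])
q=np.load("desk.npy");print("pred tip",proj(C,w(q,tip(0))))
print("pred ribs/handles",{k:np.round(proj(C,w(q,pan(*k)))[0],0).tolist() for k in[(.02,-.01,.038),(.02,-.09,.038),(-.015,.03,.038),(.055,.03,.038),(.055,-.05,.038),(-.015,-.05,.038)]})
for n in("isolator_tip","orange_fuse","blue_fuse","panel"):print(n,[(np.round(d["at"],1).tolist(),round(d["conf"],2)) for d in spotter.tip_of(n,"wrist")][:3])
E
```

```text
3.5 [0.55801744 0.0164299  0.29932172] [-1.03801391e-01 -1.38040187e-01  1.68563055e+00 -1.41381657e-04
  1.59389963e+00 -2.38913916e-01]
pred tip [[411.44207504 132.06166032]]
pred ribs/handles {(0.02, -0.01, 0.038): [286.0, 244.0], (0.02, -0.09, 0.038): [286.0, 321.0], (-0.015, 0.03, 0.038): [252.0, 197.0], (0.055, 0.03, 0.038): [324.0, 206.0], (0.055, -0.05, 0.038): [321.0, 292.0], (-0.015, -0.05, 0.038): [254.0, 276.0]}
isolator_tip []
orange_fuse [([148.9, 143.9], 0.93), ([319.6, 222.6], 0.85), ([491.7, 246.8], 0.56)]
blue_fuse [([315.6, 287.5], 0.51), ([310.1, 203.1], 0.31)]
panel [([287.1, 220.6], 0.81)]
```

View pics/w1.png

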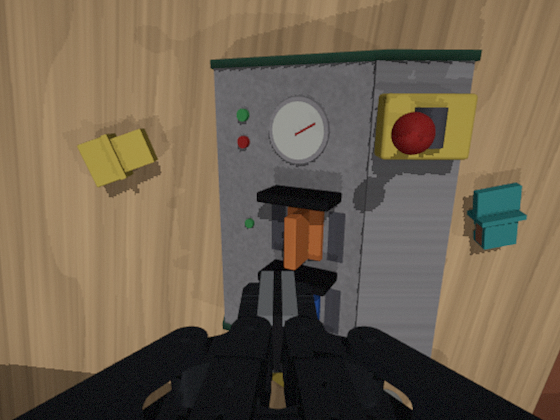

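```bash
python3 - <<'E'
from h import *
S=imaging.calibration("scene");D=imaging.calibration("side");C=imaging.calibration("wrist")
s=lambda u,v:np.array([u/2.15+80,v/2.15+130]);d=lambda u,v:np.array([u/2.4+160,v/2.4+150])
o=[(S,[.118,.153,0],s(561,235),1.5),(D,[.118,.153,0],d(174,314),1),(D,[-.108,.153,0],d(378,338),1),
(S,tip(0),[306.3,177.2],1),(D,tip(0),[263.4,205],1),(S,tip(0),s(490,101),1),(D,tip(0),d(244,131),1),
(C,tip(0),[412,133],1),(C,[-.108,.153,.045],[212,63],1.5),(C,[.118,.153,.125],[480,51],1.5),(C,[.042,.145,.123],[376,60],1.5)]
for x,y,u,v in((.04,.12,383,94),(.11,.12,475,94),(.11,.07,469,161),(.04,.07,379,158)):o.append((C,[x,y,.148],[u,v],1.5))
q,r=fit(o,np.load("desk.npy"));print(q,np.round(r,1).tolist())
q2,r2=fit(o[7:],q);print("wrist only",q2,np.round(r2,1).tolist())
for z in(.038,0):print(z,np.round(proj(C,w(q,np.array([pan(x,y,z) for x in(-.015,.055) for y in(.025,.035,-.055,-.045)])))).tolist())
print("handle top",np.round(proj(C,w(q,np.array([pan(x,y,.038) for x in(.014,.026) for y in(-.035,.015)])))).tolist())
np.save("desk.npy",q)
E
```

```text
[ 0.60472259 -0.01569479  0.14248545] [[-0.2, -0.9], [-0.7, 0.4], [0.9, 0.5], [1.0, -0.7], [-0.8, -0.6], [-0.6, -0.5], [0.9, -0.2], [-2.2, 1.6], [-2.7, -1.1], [0.2, -1.4], [3.4, 0.6], [1.1, -0.2], [2.4, -0.6], [-0.2, -0.5], [0.4, 1.9]]
wrist only [ 0.6045918  -0.01562992  0.14311672] [[-2.4, 1.4], [-2.8, -1.1], [0.1, -1.5], [3.2, 0.5], [1.0, -0.3], [2.3, -0.7], [-0.3, -0.6], [0.2, 1.8]]
0.038 [[252.0, 204.0], [251.0, 193.0], [254.0, 282.0], [254.0, 273.0], [323.0, 214.0], [323.0, 202.0], [320.0, 299.0], [321.0, 289.0]]
0 [[272.0, 195.0], [272.0, 185.0], [272.0, 268.0], [272.0, 259.0], [338.0, 203.0], [339.0, 193.0], [335.0, 282.0], [335.0, 272.0]]
handle top [[280.0, 270.0], [280.0, 219.0], [291.0, 272.0], [292.0, 221.0]]
```

```bash
python3 -c "
import cv2
a=cv2.imread('pics/w1.png')[175:300,225:375];cv2.imwrite('pics/c1.png',cv2.resize(a,None,fx=4.8,fy=4.8,interpolation=2))"
```

```text
(no output)
```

View pics/c1.png

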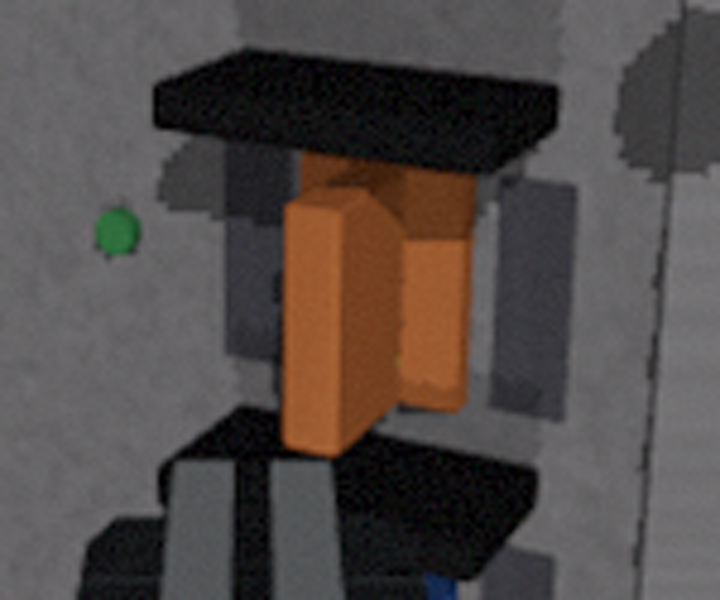

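```bash
python3 - <<'E'
from h import *
q=np.load("desk.npy")
print("start",rel(w(q,[-.015,.095,.192]),ori(q[2])))
print("end",rel(w(q,[.075+.0336-.013-.015+.003,.095,.192]),ori(q[2])))
E
```

```text
start [0.001, 0.0, -0.045, 1.403, 0.647, 2.685]
end [0.001, 0.0, -0.045, 1.418, 3.112, 2.686]
```

Knob at (412,133) agrees with the prediction (411,132). Candidates with the fuse's shape are turquoise at (498,215), yellow at (118,158), blue at (316,305) and orange at (300,238). Orange is in the y=-10 socket between two ribs and is the one meant; the crop confirms this. The lever comes first.

Call:
drive_tool(series=[0, 0, 0, 1.4, 0.5, 1.2, 0, 0, 0, 0, 1.4, 0.65, 2.7, 0, 0, 0, 0, 1.4, 0.65, 2.7, 0, 0, 0, 0, 1.4, 1.2, 2.7, 0, 0, 0, 0, 1.4, 1.6, 2.7, 0, 0, 0, 0, 1.4, 2.0, 2.7, 0, 0, 0, 0, 1.4, 2.4, 2.7, 0, 0, 0, 0, 1.4, 2.8, 2.7, 0, 0, 0, 0, 1.4, 3.0, 2.7, 0, 0, 0, 0, 1.4, 3.0, 2.7, 0])

```text
time_s: 5.0
tool_pos: [0.6704, 0.0885, 0.1928]
tool_rot: [2.065, 2.366, 0.002]
wrist_force: [-0.0, -0.2, -0.4]
opening: -0.0
```

```bash
python3 - <<'E'
from h import *
q=np.load("desk.npy");s=manip.observe();d=s["tool_pos"]-[q[0],q[1],0];c,n=np.cos(q[2]),np.sin(q[2]);print("tcp in desk",c*d[0]+n*d[1],-n*d[0]+c*d[1],d[2],s["wrist_force"],s["time_s"])
for c in("scene","side"):
    C=imaging.calibration(c);im=imaging.read_camera(c)
    h=cv2.cvtColor(im,cv2.COLOR_RGB2HSV);m=(((h[...,0]<6)|(h[...,0]>174))&(h[...,1]>150)&(h[...,2]>60)).astype(np.uint8)
    p=proj(C,w(q,tip(1)))[0];n_,l,st,ce=cv2.connectedComponentsWithStats(m)
    print(c,[(a,np.round(proj(C,w(q,tip(a)))[0],1)) for a in(0,.5,.8,.9,1)],[(np.round(ce[i],1),st[i,4]) for i in range(1,n_) if st[i,4]>15 and np.hypot(*(ce[i]-p))<60])
E
```

```text
tcp in desk 0.07985551026231633 0.093803276323732 0.1928361457031149 [-0.01225207 -0.22755077 -0.40725828] 5.0
scene [(0, array([307.3, 176.5])), (0.5, array([316.2, 183.6])), (0.8, array([321.7, 190.6])), (0.9, array([323.4, 193.2])), (1, array([325. , 195.9]))] [(array([324.6, 195.3]), np.int32(93))]
side [(0, array([262.6, 204.4])), (0.5, array([248.9, 200.2])), (0.8, array([240.8, 200.7])), (0.9, array([238.2, 201.3])), (1, array([235.8, 202.1]))] [(array([235.4, 201.6]), np.int32(73))]
```

Call:
drive_tool(series=[0, 0, 0, 0, 0.06, 0, 0, 0, 0, 0, 0.12, 0, 0, 0, 0, 0, 0.12, 0, 0])

```text
schema error: expected a multiple of 7 numbers
```

Call:
drive_tool(series=[0, 0, 0, 0, 0.06, 0, 0, 0, 0, 0, 0, 0.12, 0, 0, 0, 0, 0, 0, 0.12, 0, 0])

```text
time_s: 5.48
tool_pos: [0.673, 0.0891, 0.1924]
tool_rot: [-2.064, -2.366, 0.004]
wrist_force: [-6.8, -2.2, 2.1]
opening: 0.0002
```

```bash
python3 - <<'E'
from h import *
q=np.load("desk.npy")
P=w(q,pan(.023,-.008,.10));print(P,rel(P,ori(q[2],th)))
E
```

```text
[[ 0.54669957 -0.03210054  0.18205882]] [-3.533, 0.013, -0.045, -2.574, -3.539, 0.271]
```

Call:
drive_tool(series=[0, 0, 0, 0, -1, 0, 0, 0, 0, 0, 0, -1.2, -0.5, 0, 0, 0, 0, 0, -1.4, -2, 0, -1.5, 0, 0, -1.3, -2.5, -2, 60, -2.5, 0, 0, -2.3, -3.4, -1.6, 60, -3.5, 0, 0, -2.57, -3.54, -0.6, 60, -3.5, 0, 0, -2.57, -3.54, 0.27, 60, -3.5, 0, 0, -2.57, -3.54, 0.27, 60, -3.5, 0, 0, -2.57, -3.54, 0.27, 60])

```text
time_s: 6.6
tool_pos: [0.5487, -0.0323, 0.1858]
tool_rot: [1.821, 2.089, 0.52]
wrist_force: [-0.2, -0.4, 0.2]
opening: 0.0514
```

```bash
python3 - <<'E'
from h import *
s=manip.observe();C=imaging.calibration("wrist");im=imaging.read_camera("wrist")
cv2.imwrite("pics/w2.png",cv2.resize(im[80:420,100:500,::-1],None,fx=2,fy=2)[:600]);print(s["time_s"],s["tool_pos"],s["opening"],s["wrist_force"])
q=np.load("desk.npy")
print("handle top",np.round(proj(C,w(q,np.array([pan(x,y,.038) for x in(.014,.026) for y in(-.035,.015)])))).tolist())
print("flange",np.round(proj(C,w(q,np.array([pan(x,y,.006) for x in(.002,.038) for y in(-.035,.015)])))).tolist())
print("rib1",np.round(proj(C,w(q,np.array([pan(x,y,.038) for x in(-.015,.055) for y in(.025,.035)])))).tolist())
T=s["tool_pos"]+R.from_rotvec(s["tool_rot"]).as_matrix()@np.array([[0,.006,.062],[0,-.006,.062]]).T.T[0] ;print(proj(C,T))
h=cv2.cvtColor(im,cv2.COLOR_RGB2HSV);m=((h[...,0]>5)&(h[...,0]<15)&(h[...,1]>150)&(h[...,2]>150)).astype(np.uint8)
n,l,st,ce=cv2.connectedComponentsWithStats(m);print([(st[i].tolist(),ce[i]) for i in range(1,n) if st[i,4]>150])
E
```

```text
6.6 [ 0.54870871 -0.0322648   0.18578679] 0.05140424201590259 [-0.2220606  -0.35365307  0.19102217]
handle top [[257.0, 277.0], [255.0, 198.0], [276.0, 277.0], [276.0, 198.0]]
flange [[242.0, 256.0], [239.0, 185.0], [294.0, 256.0], [294.0, 185.0]]
rib1 [[203.0, 181.0], [201.0, 163.0], [327.0, 180.0], [328.0, 162.0]]
[[287.14639875 238.22602188]]
[([260, 195, 37, 79, 2298], array([276.09094865, 231.63751088]))]
```

View pics/w2.png

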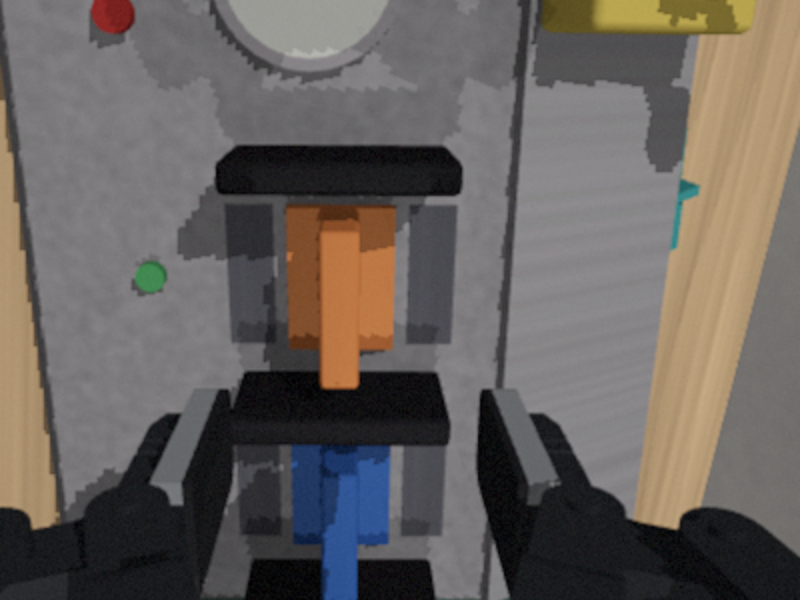

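```bash
python3 - <<'E'
from h import *
q=np.load("desk.npy")
for z in(.06,.011):
    P=w(q,pan(.0225,-.0075,z));print(P,rel(P,ori(q[2],th)))
E
```

```text
[[ 0.56482463 -0.02899524  0.14652941]] [0.003, 0.035, -0.028, 0.028, -0.11, 1.064]
[[ 0.58764978 -0.0257208   0.10329412]] [0.003, 0.035, -0.028, 0.034, -0.111, 2.289]
```

Call:
drive_tool(series=[0, 0, 0, 0.03, -0.11, 0.8, 60, 0, 0, 0, 0.03, -0.11, 1.4, 60, 0, 0, 0, 0.03, -0.11, 1.9, 60, 0, 0, 0, 0.03, -0.11, 2.28, 60, 0, 0, 0, 0.03, -0.11, 2.28, 60, 0, 0, 0, 0.03, -0.11, 2.28, 60])

```text
time_s: 7.4
tool_pos: [0.5889, -0.026, 0.1058]
tool_rot: [1.818, 2.088, 0.522]
wrist_force: [0.3, -0.0, -0.8]
opening: 0.0513
```

```bash
python3 - <<'E'
from h import *
q=np.load("desk.npy")
P=w(q,pan(.0225,-.0075,.011));print(P,rel(P,ori(q[2],th)),manip.observe()["wrist_force"])
E
```

```text
[[ 0.58764978 -0.0257208   0.10329412]] [0.022, 0.04, -0.021, 0.012, -0.057, 0.041] [ 0.26124818 -0.02985533 -0.80308425]
```

Call:
drive_tool(series=[0, 0, 0, 0, -0.06, 0.04, 60, 0, 0, 0, 0, -0.06, 0.04, 0, 0, 0, 0, 0, -0.06, 0.04, 0, 0, 0, 0, 0, -0.06, 0.04, 0, 0, 0, 0, 0, -0.06, 0.04, 0, 0, 0, 0, 0, -0.06, 0.04, 0], force=70)

```text
time_s: 8.15
tool_pos: [0.5875, -0.0263, 0.1037]
tool_rot: [1.818, 2.088, 0.522]
wrist_force: [-6.0, -0.5, 5.4]
opening: 0.011
```

Call:
drive_tool(series=[0, 0, 0, 0, 0, -0.15, 0, 0, 0, 0, 0, 0, -0.35, 0, 0, 0, 0, 0, 0, -0.6, 0, 0, 0, 0, 0, 0, -0.9, 0, 0, 0, 0, 0, 0, -1.2, 0, 0, 0, 0, 0, 0, -1.6, 0, 0, 0, 0, 0, 0, -2, 0, 0, 0, 0, 0, 0, -2, 0])

```text
time_s: 9.15
tool_pos: [0.5506, -0.0316, 0.1765]
tool_rot: [1.815, 2.085, 0.523]
wrist_force: [-0.0, 0.4, -0.3]
opening: 0.0106
```

```bash
python3 - <<'E'
from h import *
s=manip.observe();t=np.load("tray.npy");q=np.load("desk.npy")
C=imaging.calibration("wrist");im=imaging.read_camera("wrist");sc=imaging.read_camera("scene")
cv2.imwrite("pics/w3.png",np.hstack([cv2.resize(im,(400,300)),cv2.resize(sc[130:360,140:445],(398,300))])[:,:,::-1])
print(s["time_s"],s["opening"],s["wrist_force"])
a=q[2]
U=ori(a)
for z in(.25,):print("above tray",rel([t[0],t[1],z],U), "via",rel([.47,.1,.28],U))
E
```

```text
9.15 0.0105911985933973 [-0.04941417  0.44812803 -0.26288446]
above tray [3.533, 0.036, -0.03, 10.2, 0.474, -1.937] via [3.533, 0.036, -0.03, 3.514, -0.091, -3.063]
```

View pics/w3.png

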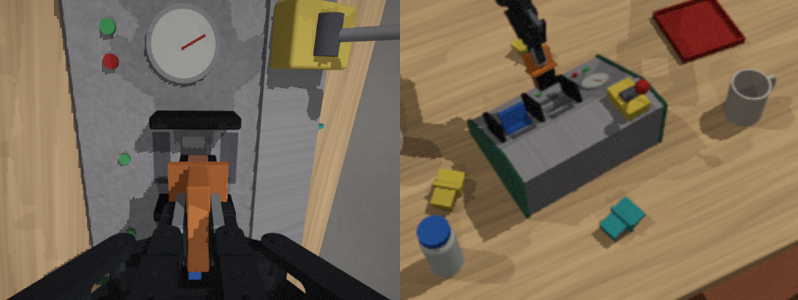

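Call:
drive_tool(series=[0, 0, 0, 0, 0, -1.2, 0, 1, 0, 0, 1.2, 0, -2.2, 0, 2, 0, 0, 2.6, 0, -2.4, 0, 3, 0, 0, 4.0, 0.2, -2.3, 0, 3.53, 0, 0, 5.4, 0.47, -2.2, 0, 3.53, 0, 0, 6.8, 0.47, -2.1, 0, 3.53, 0, 0, 8.2, 0.47, -2, 0, 3.53, 0, 0, 9.4, 0.47, -1.94, 0, 3.53, 0, 0, 10.2, 0.47, -1.94, 0, 3.53, 0, 0, 10.2, 0.47, -1.94, 0, 3.53, 0, 0, 10.2, 0.47, -1.94, 0])

```text
time_s: 10.62
tool_pos: [0.474, 0.37, 0.2491]
tool_rot: [2.062, 2.366, -0.006]
wrist_force: [0.0, -0.9, -2.1]
opening: 0.0109
```

```bash
python3 - <<'E'
from h import *
s=manip.observe();t=np.load("tray.npy");q=np.load("desk.npy")
C=imaging.calibration("wrist");im=imaging.read_camera("wrist")
sd=imaging.read_camera("side")
out=np.zeros((420,800,3),np.uint8);out[:,:480]=im[:,60:540];out[:,480:800]=cv2.resize(sd[190:400,180:340],(320,420));cv2.imwrite("pics/w4.png",out[:,:,::-1])
print(s["time_s"],s["opening"],s["wrist_force"],s["tool_pos"])
print("pred rim",np.round(proj(C,w(t,[[x,y,.018] for x in(-.075,.075) for y in(-.075,.075)]))).tolist())
h=cv2.cvtColor(im,cv2.COLOR_RGB2HSV);m=(((h[...,0]<5)|(h[...,0]>174))&(h[...,1]>130)&(h[...,2]>30)).astype(np.uint8)
n,l,st,ce=cv2.connectedComponentsWithStats(m);i=1+np.argmax(st[1:,4]);c=cv2.findContours((l==i).astype(np.uint8),0,2)[0]
hl=cv2.convexHull(max(c,key=len));print(st[i],cv2.approxPolyDP(hl,6,True)[:,0].tolist())
E
```

```text
10.625 0.010900583424093049 [ 0.00315082 -0.89197881 -2.12381057] [0.47404794 0.36999221 0.24910023]
pred rim [[197.0, 236.0], [211.0, 89.0], [335.0, 256.0], [366.0, 114.0]]
[  198    92   170   167 18553] [[216, 92], [367, 121], [333, 258], [198, 234]]
```

View pics/w4.png

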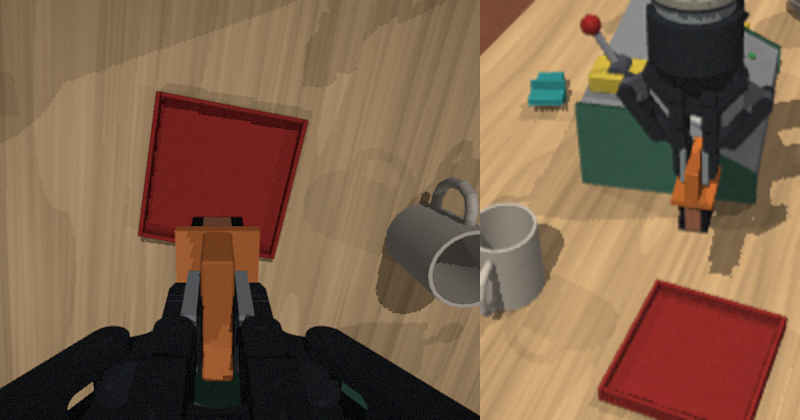

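Call:
drive_tool(series=[0, 0, 0, 0, 0, 1.3, 0, 0, 0, 0, 0, 0, 2.6, 0, 0, 0, 0, 0, 0, 3.8, 0, 0, 0, 0, 0, 0, 4.5, 0, 0, 0, 0, 0, 0, 4.8, 0, 0, 0, 0, 0, 0, 4.8, 0])

```text
time_s: 11.48
tool_pos: [0.4746, 0.3681, 0.0575]
tool_rot: [2.064, 2.364, -0.005]
wrist_force: [0.4, -0.2, -0.8]
opening: 0.0108
```

```bash
python3 - <<'E'
from h import *
s=manip.observe();print(rel(s["tool_pos"],ori(np.load("desk.npy")[2])))
im=imaging.read_camera("side");a=cv2.resize(im[280:400,220:340],(480,480),interpolation=2)
out=np.hstack([a,cv2.resize(imaging.read_camera("wrist")[130:420,170:390],(320,480))[:,:]])
cv2.imwrite("pics/p1.png",out[:,:,::-1]);print(s["wrist_force"],s["ft_torque"],s["tool_pos"])
E
```

```text
[-0.004, 0.033, -0.053, 0.0, 0.0, 0.0]
[ 0.41166223 -0.1696372  -0.78945889] [-0.03574178  0.0437847   0.06861735] [0.47462215 0.36806164 0.05754973]
```

View pics/p1.png

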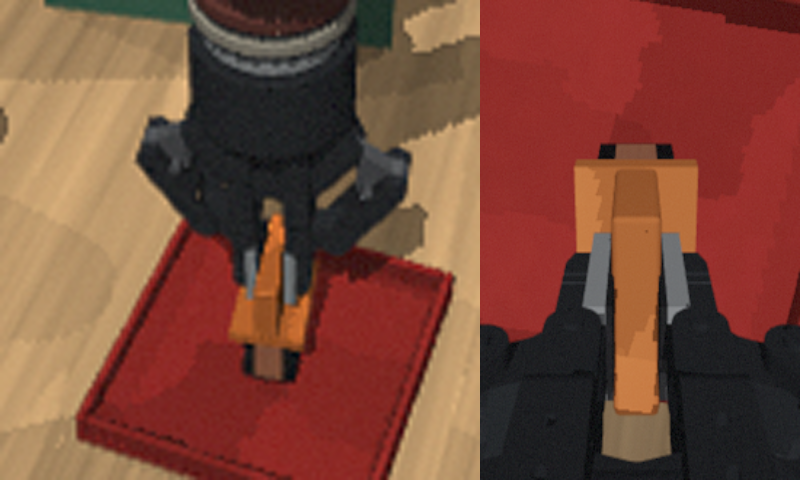

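Call:
drive_tool(series=[0, 0, 0, 0, 0, 0.1, 0, 0, 0, 0, 0, 0, 0.17, 0, 0, 0, 0, 0, 0, 0.17, 0])

```text
time_s: 11.95
tool_pos: [0.4757, 0.3691, 0.0527]
tool_rot: [2.063, 2.364, -0.0]
wrist_force: [0.2, -0.9, -0.8]
opening: 0.0108
```

Call:
drive_tool(series=[0, 0, 0, 0, 0, 0.05, 0, 0, 0, 0, 0, 0, 0.1, 0, 0, 0, 0, 0, 0, 0.1, 0])

```text
time_s: 12.32
tool_pos: [0.4762, 0.3693, 0.0514]
tool_rot: [2.063, 2.364, -0.0]
wrist_force: [-6.0, -3.1, 10.7]
opening: 0.0108
```

Call:
drive_tool(series=[0, 0, 0, 0, 0, 0, 8, 0, 0, 0, 0, 0, 0, 20, 0, 0, 0, 0, 0, 0, 45, 0, 0, 0, 0, 0, 0, 60, 0, 0, 0, 0, 0, 0, 60, 0, 0, 0, 0, 0, -1, 60, 0, 0, 0, 0, 0, -2.2, 60, 0, 0, 0, 0, 0, -3.4, 60, 0, 0, 0, 0, 0, -4, 60, 0, 0, 0, 0, 0, -4, 60])

```text
time_s: 13.58
tool_pos: [0.477, 0.3706, 0.2144]
tool_rot: [2.061, 2.363, 0.008]
wrist_force: [0.1, -0.9, -1.5]
opening: 0.0511
```

```bash
python3 - <<'E'
from h import *
s=manip.observe();print(s["time_s"],s["wrist_force"],s["opening"])
im=imaging.read_camera("side");a=cv2.resize(im[170:400,165:345],(375,480),interpolation=2);sc=imaging.read_camera("scene")
out=np.hstack([a,cv2.resize(sc[100:360,150:380],(425,480),interpolation=2)])
cv2.imwrite("pics/p2.png",out[:,:,::-1])
for c,m in(("side",im),("scene",sc)):
    C=imaging.calibration(c);q=np.load("desk.npy");h=cv2.cvtColor(m,cv2.COLOR_RGB2HSV);k=(((h[...,0]<6)|(h[...,0]>174))&(h[...,1]>150)&(h[...,2]>60)).astype(np.uint8)
    p=proj(C,w(q,tip(1)))[0];n,l,st,ce=cv2.connectedComponentsWithStats(k);print(c,p,[ce[i] for i in range(1,n) if st[i,4]>15 and np.hypot(*(ce[i]-p))<25])
    print("fuse pred foot/top",proj(C,[[.475,.369,.005],[.475,.369,.077]]))
E
```

```text
13.575 [ 0.06227883 -0.86060331 -1.54073614] 0.05111735582874067
side [235.82884632 202.13475751] [array([234.87323944, 201.95774648])]
fuse pred foot/top [[288.69720209 369.0612478 ]
 [288.61244564 345.24845365]]
scene [325.04382688 195.90745198] [array([325.04545455, 195.94318182])]
fuse pred foot/top [[367.95083587 150.65066052]
 [371.33624229 132.81595625]]
```

View pics/p2.png

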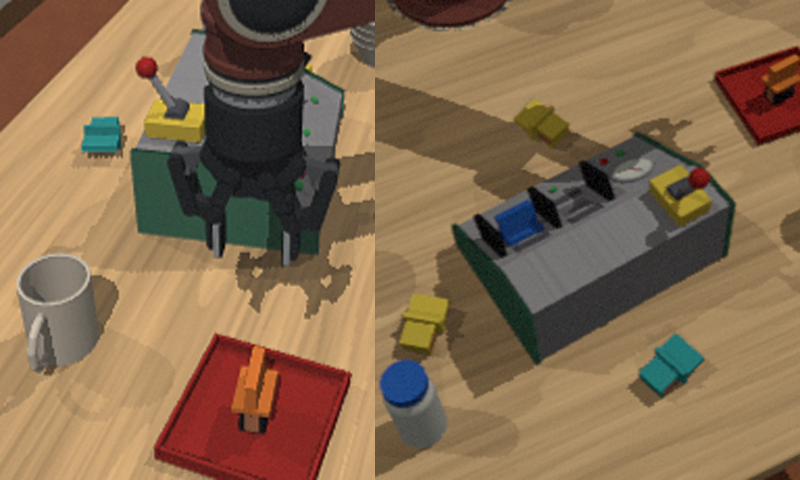

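The orange fuse stands upright on its foot in the tray, side crop (255,395). The lever knob lies at the off position in both cameras, blue is still plugged in, and the mug and jar have not moved. The arm is clear of everything.

```bash
python3 -c "
from bench import order
print(order.hand_in())"
```

```text
the job is handed in; nothing more can be done
None
```

The job is done and was handed in at about 13.7 s; the hand-in reports no verdict.

**What I did:** I pushed the isolator lever over with the shut fingers until it met its stop (about 7 N). I then gripped the orange fuse carrier across its handle, pulled it straight out along the panel's normal, set it down in the red tray and let go. The arm backed off to about 0.21 m height.

**Last checks:**
- **Lever:** the knob lies within 1 pixel of its predicted off position in both the scene and side cameras.
- **Orange fuse:** it stands upright on its foot, handle up, inside the tray. Its feet met the tray floor at about 11 N before release.
- **Other things:** the blue fuse is still plugged in, and the mug and jar look unmoved. The bowls were never approached, but the last picture shows only their edge.
- **Gripper:** it is clear, touching nothing.

**Disagreements:**
- The panel parts showed about 2 to 3 mm off my fitted desk pose, so I corrected for that with the wrist camera before gripping.
- The tray fit was off by up to about 5 pixels, a few millimetres, which is well within the tray's margin.
- One move call was refused for a miscounted row and I sent it again.

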